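Press a two-part glass mould home with a ratchet bar clamp

ROBOT

A 6-joint arm with a two-finger parallel gripper is mounted at the origin on the work surface. World frame = base frame: x ahead of the robot, y to its left, z up, the work surface at z = 0. Lengths are in m, angles in rad, forces in N, time in s.
With the tool pointing down it reaches from about 0.35 to 0.725 m from the base axis. Payload 6 kg.
Tool frame: the origin (TCP) lies at the very end of the fingers, on their centre line; the grasp point (between the pads) lies 19 mm behind it; z points along the fingers, y is the direction in which the jaws open and shut (so a half turn about z gives the same grasp; the last joint's range is limited). The gripper opens to 85 mm and grips with 20 to 120 N. Pads are 22 mm wide; open, the fingers measure 114 mm over their backs; the gripper's body (76 mm by 85 mm) begins 54 mm behind the grasp point. The pads swing forward as they close: fully open they stand 13 mm farther back than shut.
Start: joints at [1.574, 0.04, 0.085, 0, -1.615, -0.334], TCP at [0.195, 0.567, 0.202] pointing down, gripper open.
Joint ranges: [-2.56, 2.56], [-1.29, 2.01], [-1.08, 1.49], [-3.29, 1.98], [-2.81, -0.18], [-2.99, 2.99]. Speed limits (rad/s): [2.57, 2.57, 3.01, 3.14, 3.14, 3.14].

INTERFACE

Orientations are given as a unit quaternion [x, y, z, w].
In Python, from plant import observe, read_camera, camera_info, finish_job gives the robot as it stands.
- The arm moves only by the tool jog_arm, never from a script. Its arguments are lists of equal length, an entry for each row: "delta_pos": the shift along the tool's x, y, z in cm, a list of three; "roll": the turn about the tool's z in rad; "fingers": the closure, from 0 (fully open) to 1 (shut). A call has 1 to 20 rows; each row shifts and turns the commanded pose from where the row before left it, along the tool's axes as they then stand; what a row does not reach is not made up. A row lasts 1/12 s, in which the tool goes at most 41.7 mm and 7.16 degrees, less where a joint would pass 70% of its speed; a pose out of reach is approached as far as the arm can. A call is refused whole if a number of a shift passes 4.17 or a number of a turn 0.125, either way. A call with a gripper value outside its range is refused whole. The fingers move at their own pace and stop on an object; "newtons" is the grip in N (left out, the last holds). Time passes only in rows, so rows that do not move let the fingers close. It gives the time, the measured TCP pose, the force and the opening at its end, in the units of the state.
- observe(): the state, without advancing time (a new reading comes with each control period).
- read_camera(name): name is "scene" or "top"; returns the picture (384x512x3 uint8, red, green, blue); there is no depth.
- camera_info(name): a dict with "fx", "fy", "cx", "cy" (pixels), "k1" (the pictures are not rectified: a ray, as slopes to the right and down, at radius r is drawn at 1 + k1 r^2 times it, then the intrinsics apply), "camera_from_world" (4x4, takes a point from world to camera coordinates). Camera axes: x right, y up, looking along -z (the intrinsics and any distortion apply to the point x, -y, -z); pixel columns grow to the right and rows downward; lengths in m; the calibration is good to about 2 mm. A picture is of the moment at which its call begins. camera_info takes no time and is no camera call.
- finish_job(): hands the job in, once; it reports no verdict.
The state is a dict: "time": time; "joint_positions": joint angles; "joint_velocities": joint speeds; "joint_torque": joint torques, N m; "tcp_pos": TCP position; "tool_rot": TCP orientation; "wrist_force": force on the tool from outside, world axes, zero at the start; "moment": the same for the moment, N m; "grip_width": finger opening in m.
Only numpy, scipy, OpenCV 4.12 (cv2) and the standard library are available. Lean on these libraries where they do the work, as an engineer would, in place of code of your own. Each camera call takes 0.05 s, during which the arm holds its last target. There are 200 camera calls.

TASK

Close the two-part wooden mould fully onto its guide pins with the ratchet bar clamp: pump the orange trigger until the halves meet face to face, feeling for the moment it goes solid and squeezing no harder after that, because the wood crushes. Then press the red release and keep it pressed until the jaw has run fully back open, leaving the closed mould standing free in the clamp. Work the clamp by its trigger and release only, keep your hands off the mould and the moving jaw, and do not disturb the glass and tools around it.

Things in the scene. Friction and masses are not known exactly. Their poses are not given: they have to be found in the camera images.
- jig: Black one-hand bar clamp lying flat, screwed on a plywood board (135 x 390 mm, top 18 mm above the bench) fixed to the bench. Origin: on the bench under the bar's centre line. y along the bar, x from handle (-x, overhanging the board) to jaws (+x), z up. All clamp parts have their mid height 52 mm up; body 36 mm thick, x -24 to 50, y -82 to -12; fixed jaw y -12 to 4, to x 88 mm.
- handle (a point): Middle of the fixed black and orange pistol handle: 104 mm long (x), 22 mm wide (y), 30 mm high; at x -70, y -62, z 52 mm in the jig's frame. It does not move; trigger and handle together measure 69 mm at rest and 37 mm at full stroke.
- trigger_pad (a point): Middle of the pushed face of the orange trigger (bow 12 mm thick, 22 mm high, 58 mm long in x); at rest at x -50, y -3, z 52 mm in the jig's frame. The face looks to the jig's +y, where all is free, and is pushed to -y, towards the handle. It swings about a pin at x 34, y -25 mm, 84 mm from this point, which so travels 32 mm in a full stroke.
- trigger (a joint): Trigger angle, rad: 0 at rest, 0.38 at its end stop, sprung back. The first 0.1 only pick up the bar, then the jaw moves 23 mm per rad. A full stroke (past 0.35) gains one 5 mm tooth; a shorter one slips back. Felt at its face: 5 N with the jaw running free, about 10 N closing the mould; goes solid part-way when the halves meet. 12 to 16 N is plenty; at 20 N the jaw crushes the mould (50 N).
- release_tip (a point): Middle of the pushed face of the red release lever's thumb end (10 mm thick, 20 mm high, sticks out 29 mm from the body to +x); at rest at x 73, y -79, z 52 mm in the jig's frame. The face looks to the jig's -y, where all is free, and is pushed to +y. It swings about a pin 54 mm from this point, at x 21, y -63 mm; the point travels 17 mm.
- release (a joint): Release lever angle, rad: 0 at rest, 0.34 fully pressed, sprung back, takes 1 to 4 N. Past about 0.2 the ratchet is free and a spring draws the jaw fully open in about half a second; let go earlier, the ratchet catches again.
- jaw (a joint): Travel of the toothed steel bar and the moving jaw, m: 0 fully open, grows as the jaw closes towards the fixed jaw (to the jig's -y). The ratchet holds it at every 5 mm (about 0.0045, 0.0095 and so on).
- jaw_pad (a point): Centre of the rubber pad's face on the moving jaw (46 mm in x, 44 mm high), at x 56, y 132 mm less the jaw travel, z 52 mm in the jig's frame; it faces -y.
- fixed_pad (a point): Centre of the rubber pad's face on the fixed jaw, at x 56, z 52 mm in the jig's frame, facing +y. The pad sits on a screw spindle that was set by the last job, so its y is anywhere from 15 to 21 mm; it does not move now.
- mould_split (a point): Loose wooden blow mould on the board between the jaws: 70 mm wide (x), 66 mm tall, two halves each 42 mm thick (y), open 44 mm bore. This point: middle of the split face of the half at the fixed jaw, which carries two 8 mm steel guide pins; axes about as the jig's. The mould first slides up to 10 mm to the fixed pad.
- mould_back (a point): Middle of the back face of the mould's other half, which the moving jaw pushes; 42 mm plus the gap from the split point.
- mould_gap (a joint): Gap between the mould's halves, m: 0 when they meet face to face. The half slides stiffly on its pins (about 11 N) and stays where it is left.
- tumbler_mid (a point): Amber glass tumbler, 72 mm across the rim, 95 mm tall, upright; the point is on its axis half-way up. To be left alone.
- jacks: Steel glassblower's jacks (spring tongs), 270 mm long along their own x, 56 mm wide, 12 mm high, flat on the bench; origin underneath, at the blades' roots. To be left alone.
- paddle: Wooden paddle flat on the bench: blade 120 x 70 x 14 mm to its own +x, round handle 130 mm long to -x; origin underneath, where they join. To be left alone.
Things that resemble listed ones, but are neither listed nor needed, are in the scene too. Leave any black, blue or pink look-alike of the part that bears mould_split alone.

How it is judged:
On the way, in this order (a step that is already met when the one before it is completed fails the run):
1. the clamp has pressed the mould's halves together, face to face (value of joint mould_gap below 0.001 m and value of joint jaw above 0.025 m), for 0.2 s.
2. the ratchet is released and the jaw has run back open (value of joint jaw below 0.003 m and value of joint mould_gap below 0.001 m), for 0.2 s.
At the end, for the whole second after the job is handed in: The mould's halves are closed to within 1 mm, the mould stands upright (within 0.1 rad) at the fixed jaw (its split face within 55 mm of the fixed pad's centre), the jaw is back open (travel under 3 mm), and the trigger and the release are let go and back at rest (under 0.04 rad) (all of step 2 and value of joint each of trigger, release below 0.04 rad and angle between mould_split's own z axis and vertical below 0.1 rad and horizontal distance between mould_split and fixed_pad below 0.055 m and velocity of joint jaw below 0.01 m/s); the robot touches nothing.
It fails at once if the mould is crushed: the jaw bears on it with more than 50 N (contact force between jaw and mould above 50 N).
It fails at once if the robot pushes on the mould (contact force between any of the fingers, the arm and mould above 3 N).
It fails at once if the robot pushes on the moving jaw or its bar (contact force between any of the fingers, the arm and jaw above 3 N).
It fails at once if the tumbler is moved more than 10 mm or tipped (distance of tumbler_mid from where it was at the start of the episode above 0.01 m or angle between tumbler_mid's own z axis and vertical above 0.2 rad).
It fails at once if the jacks or the paddle are moved more than 20 mm (distance of any of jacks, paddle from where it was at the start of the episode above 0.02 m).
It also fails if it takes over 61 s, if anything falls off the work surface, if the arm or the gripper's body presses on something with over 40 N, if the wrist force passes 120 N, or if a joint passes its speed limit or range.

## Working session

There is one attempt and no reset: what is moved stays moved. The work goes in short steps, Python scripts to look and compute and a tool call to move; the robot and the scene stay as the last step left them, time stands still between calls to the robot, and variables do not carry over. Pictures are saved under pics/ and viewed, about 8 in all and at most 12, crops included, and the job is handed in when it is done.

Besides the shell and the picture viewer there is one more tool, called after ">>>" as name([rows], argument=value, ...), one row to a line, values as JSON. jog_arm: Moves the arm, as the interface text tells. Its arguments: {"type":"object","properties":{"delta_pos":{"type":"array","items":{"type":"array","items":{"type":"number"}}},"roll":{"type":"array","items":{"type":"number"}},"fingers":{"type":"array","items":{"type":"number"}},"newtons":{"type":"number"}},"required":["delta_pos","roll","fingers"]}

```bash
mkdir -p pics
python3 - <<'E'
from plant import *
import cv2,json
for n in("scene","top"):
    cv2.imwrite(f"pics/{n}0.png",cv2.cvtColor(read_camera(n),cv2.COLOR_RGB2BGR))
    i=camera_info(n);print(n,{k:(v if not hasattr(v,'tolist') else v.tolist()) for k,v in i.items()})
print(observe())
E
```

```text
scene {'fx': 465.48258083784594, 'fy': 465.48258083784594, 'cx': 257.303431267495, 'cy': 189.25939484957414, 'k1': 0.0028017427869502683, 'camera_from_world': [[0.10857390361426858, 0.9940677858900656, -0.006398789696672157, -0.061771425974926], [-0.6687849035454273, 0.07780524020876313, 0.739373449202627, 0.315714394305238], [0.7354851869641512, -0.07599724765857892, 0.6732651469552152, -1.4699166430478163], [0.0, 0.0, 0.0, 1.0]]}
top {'fx': 495.9494724881331, 'fy': 495.9494724881331, 'cx': 241.4192953429385, 'cy': 191.0512332105354, 'k1': -0.22186813917108472, 'camera_from_world': [[0.023688315714090427, -0.9993690683218792, 0.026463729519635135, -0.03093878850728426], [0.9985196570728159, 0.024948063495401032, 0.04833310011798747, -0.5707016778007227], [-0.04896282403840225, 0.02527962438977819, 0.9984806369944765, -1.1708635748397198], [0.0, 0.0, 0.0, 1.0]]}
{'time': 0.1, 'joint_positions': array([ 1.57368018e+00,  4.07632683e-02,  8.39447488e-02, -4.30727424e-04,
       -1.61550320e+00, -3.33708737e-01]), 'joint_velocities': array([-0.00136301, -0.00172647,  0.00186848,  0.00155846,  0.00138949,
       -0.0004972 ]), 'joint_torque': array([-5.21460766e-03, -3.69348872e+01,  3.48280478e+01,  6.95159823e+00,
       -4.44582256e-03, -4.25799257e-06]), 'tcp_pos': array([0.19470335, 0.56717668, 0.20118658]), 'tool_rot': array([ 9.86351775e-01, -1.64649771e-01, -8.43621965e-05,  7.87959259e-04]), 'wrist_force': array([-0.0719742 , -0.81808916,  1.54009341]), 'moment': array([-0.03656803, -0.02769649, -0.03330813]), 'grip_width': 0.0852832699205881}
```

View pics/top0.png

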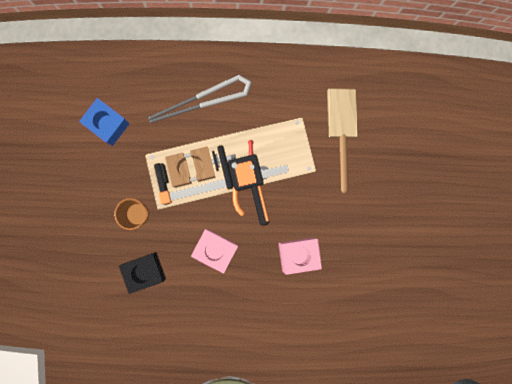

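View pics/scene0.png

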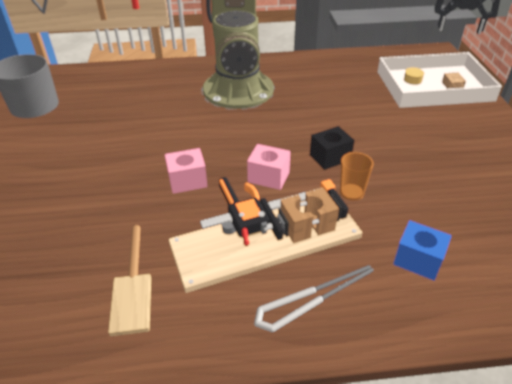

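Run:
```python
import cv2
a=cv2.imread("pics/top0.png")[100:240,130:330]
cv2.imwrite("pics/c1.png",cv2.resize(a,None,fx=4,fy=4,interpolation=cv2.INTER_CUBIC))
b=cv2.imread("pics/scene0.png")[160:290,165:365]
cv2.imwrite("pics/c2.png",cv2.resize(b,None,fx=4,fy=4,interpolation=cv2.INTER_CUBIC))
```

```text
(no output)
```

View pics/c1.png

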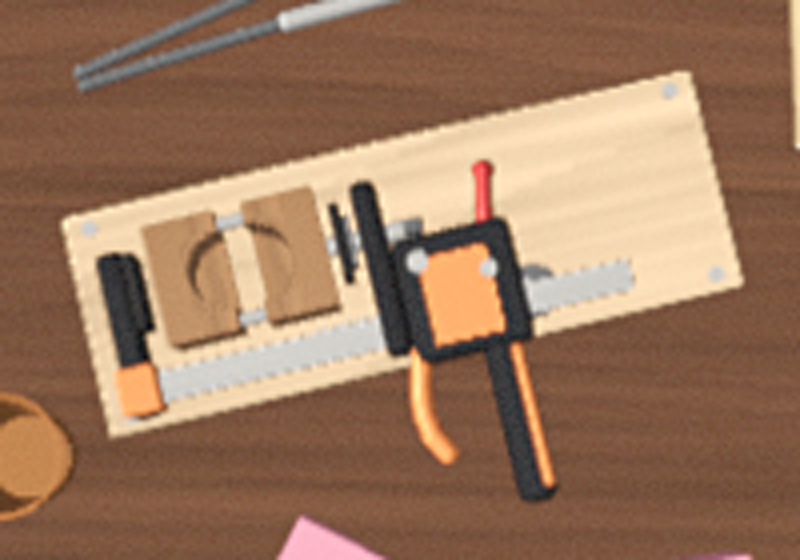

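View pics/c2.png

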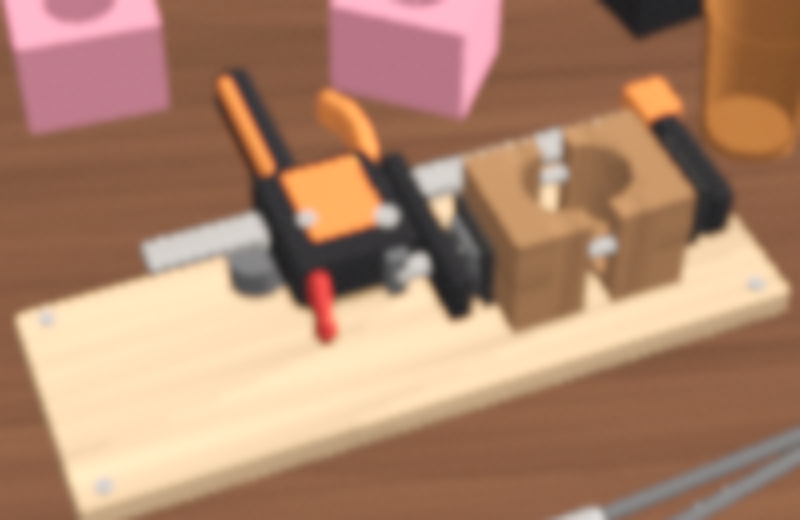

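```bash
cat > h.py <<'E'
import numpy as np, cv2
from plant import *
from scipy.optimize import least_squares
def proj(n,P):
    i=camera_info(n);M=np.array(i["camera_from_world"]);P=np.atleast_2d(P)
    c=P@M[:3,:3].T+M[:3,3];s=np.c_[c[:,0],-c[:,1]]/-c[:,2:];s=s*(1+i["k1"]*(s**2).sum(1,keepdims=True))
    return s*[i["fx"],i["fy"]]+[i["cx"],i["cy"]]
def jw(p,q): # jig->world, mm in
    q=np.atleast_2d(q)/1000.;c,s=np.cos(p[2]),np.sin(p[2])
    return np.c_[p[0]+c*q[:,0]-s*q[:,1],p[1]+s*q[:,0]+c*q[:,1],q[:,2]]
E
python3 - <<'E'
from h import *
f=lambda a,o:(np.array(a)+.5)/4-.5+o
tj=np.array([[50,-12,70],[50,-82,70],[-24,-82,70],[-24,-12,70],[-122,-62,67],[88,-4,70]])
tp=f([[397,243],[500,218],[530,340],[424,361],[538,490],[361,184]],[130,100])
sj=np.array([[50,-82,70],[-24,-82,70],[-24,-12,70],[-122,-62,67]])
sp=f([[298,245],[252,180],[350,152],[232,73]],[165,160])
bt=f([[62,217],[690,72],[743,287],[112,436]],[130,100])
bs=f([[15,318],[790,290],[82,516]],[165,160])
def bc(p): # board corners: params cx offset, cy offset
    x,y=p[3],p[4];return np.array([[x+67.5,y+195,18],[x+67.5,y-195,18],[x-67.5,y-195,18],[x-67.5,y+195,18]])
def R(p):
    b=bc(p)
    return np.r_[(proj("top",jw(p,tj))-tp),(proj("scene",jw(p,sj))-sp),(proj("top",jw(p,b))-bt),(proj("scene",jw(p,b[[2,0,1]]))-bs)]
r=least_squares(lambda p:R(p).ravel(),[.6,.2,.22,10,0],loss='soft_l1',x_scale=[.1,.1,.1,10,10])
print(r.x);print(R(r.x).round(1).tolist())
p=r.x;np.save("p.npy",p)
for n,q in dict(trig=[-50,-3,52],trigtip=[-79,-3,52],handle=[-70,-62,52],handend=[-122,-62,52],rel=[73,-79,52]).items():
    w=jw(p,q)[0];print(n,w.round(4),proj("top",w).round(1),proj("scene",w).round(1),((proj("top",w)-[130,100])*4).round(0),((proj("scene",w)-[165,160])*4).round(0))
E
```

```text
[ 5.88197918e-01  1.96411182e-02  2.61301902e-01  4.73128676e+01
 -2.16545478e+01]
[[-2.7, -0.8], [1.3, -1.6], [1.4, -0.7], [-1.9, 1.2], [1.0, 5.6], [-1.0, -1.2], [-0.3, 6.2], [-0.5, -1.4], [5.8, -2.7], [-0.7, -3.7], [-0.1, 0.1], [-0.0, -0.8], [0.4, -0.7], [-0.1, 0.1], [0.0, -0.7], [0.5, 0.1], [-0.5, -0.8]]
trig [0.5407 0.0038 0.052 ] [[232.5 203.3]] [[257.5 192.5]] [[410. 413.]] [[370. 130.]]
trigtip [ 0.5127 -0.0037  0.052 ] [[235.5 215.5]] [[252.9 184.4]] [[422. 462.]] [[351.  98.]]
handle [ 0.5366 -0.0583  0.052 ] [[259.3 205.7]] [[229.5 193.4]] [[517. 423.]] [[258. 134.]]
handend [ 0.4864 -0.0718  0.052 ] [[264.6 227.5]] [[222.3 179.1]] [[539. 510.]] [[229.  77.]]
rel [ 0.6791 -0.0378  0.052 ] [[251.9 144.3]] [[244.3 240.7]] [[487. 177.]] [[317. 323.]]
```

```bash
cat >> h.py <<'E'
def inv(p,uv,z):  # top pixel at height z(mm) -> jig mm
    f=lambda q:(proj("top",jw(p,[q[0],q[1],z]))[0]-uv)
    return least_squares(f,[0,0]).x
def totool(p,q): # world delta from present TCP to jig point q(mm), in tool axes, cm
    from scipy.spatial.transform import Rotation as Ro
    o=observe();return Ro.from_quat(o["tool_rot"]).inv().apply(jw(p,q)[0]-o["tcp_pos"])*100
E
python3 - <<'E'
from h import *
p=np.load("p.npy")
for n,z,pt in [("padface",74,(333,206)),("padface",74,(347,281)),("R back",84,(311,187)),("R back",84,(341,306)),("R split",84,(249,205)),("R split",84,(271,325)),("L split",84,(213,212)),("L split",84,(243,330)),("L back",84,(143,225)),("L back",84,(172,347)),
 ("movjaw face",74,(135,255)),("movjaw pad",74,(152,328)),("rel end",62,(482,162)),("trig",63,(413,413)),("trigend",63,(450,463)),("handend",67,(536,498)),("jaw tip",70,(361,182)),("jaw bot",70,(398,354))]:
    print(n,inv(p,(np.array(pt)+.5)/4-.5+[130,100],z).round(1))
print(totool(p,[-54,32,110]),totool(p,[-54,32,34]))
E
```

```text
padface [75.5 13. ]
padface [31.9 15.2]
R back [87.6 22.6]
R back [18.  21.7]
R split [85.9 59. ]
R split [16.8 62.5]
L split [86.8 79.7]
L split [17.8 78.5]
L back [ 89. 120.]
L back [ 17.8 119.7]
movjaw face [ 74.8 129.3]
movjaw pad [ 31.9 129.3]
rel end [ 82.  -76.6]
trig [-49.5  -3.9]
trigend [-82.3 -17.7]
handend [-113.3  -60.6]
jaw tip [85.8 -5.8]
jaw bot [-15.1  -3.3]
[48.73266943 39.34801883  9.18546061] [48.73196222 39.33599418 16.78545106]
```

>>> jog_arm([
  [0, 0, 0],
  [0, 0, 0],
  [0, 0, 0],
  [0, 0, 0],
  [0, 0, 0],
  [0, 0, 0],
  [0, 0, 0],
  [0, 0, 0],
  [0, 0, 0],
], roll=[0.1223, 0.1223, 0.1223, 0.1223, 0.1223, 0.1223, 0.1223, 0.1223, 0], fingers=[1, 1, 1, 1, 1, 1, 1, 1, 1])

```text
time: 0.85
tcp_pos: [0.1948, 0.5673, 0.2015]
tool_rot: [0.792, -0.611, 0.0, 0.0]
wrist_force: [0.1, -0.9, 0.7]
grip_width: -0.0
```

Run:
```python
from h import *
p=np.load("p.npy");o=observe();print(o["time"],o["tcp_pos"],o["tool_rot"],o["grip_width"],o["joint_positions"],o["wrist_force"])
print(totool(p,[-54,30,110]),totool(p,[-54,30,34]))
```

```text
0.85 [0.19476519 0.56728108 0.20150463] [ 7.91953818e-01 -6.10580773e-01  2.11241308e-04  4.74526007e-04] -4.619446904821941e-05 [ 1.57369162e+00  4.05666183e-02  8.42550350e-02 -2.48055895e-04
 -1.61549359e+00 -1.31649391e+00] [ 0.09626444 -0.94740161  0.72960535]
[ 59.984435   -18.71034551   9.19606145] [ 59.97748815 -18.71409721  16.79605735]
```

>>> jog_arm([
  [3.75, -1.17, 0.57],
  [3.75, -1.17, 0.57],
  [3.75, -1.17, 0.57],
  [3.75, -1.17, 0.57],
  [3.75, -1.17, 0.57],
  [3.75, -1.17, 0.57],
  [3.75, -1.17, 0.57],
  [3.75, -1.17, 0.57],
  [3.75, -1.17, 0.57],
  [3.75, -1.17, 0.57],
  [3.75, -1.17, 0.57],
  [3.75, -1.17, 0.57],
  [3.75, -1.17, 0.57],
  [3.75, -1.17, 0.57],
  [3.75, -1.17, 0.57],
  [3.75, -1.17, 0.57],
  [0, 0, 0],
  [0, 0, 0],
], roll=[0, 0, 0, 0, 0, 0, 0, 0, 0, 0, 0, 0, 0, 0, 0, 0, 0, 0], fingers=[1, 1, 1, 1, 1, 1, 1, 1, 1, 1, 1, 1, 1, 1, 1, 1, 1, 1])

```text
time: 2.35
tcp_pos: [0.5308, 0.0341, 0.1096]
tool_rot: [0.793, -0.609, -0.001, 0.001]
wrist_force: [-0.8, 0.5, -0.6]
grip_width: 0.0001
```

Run:
```python
from h import *
p=np.load("p.npy");o=observe();print(o["time"],o["tcp_pos"],o["wrist_force"])
print(totool(p,[-54,28,34]))
im=cv2.cvtColor(read_camera("scene"),cv2.COLOR_RGB2BGR)[130:290,165:365]
cv2.imwrite("pics/s1.png",cv2.resize(im,None,fx=3,fy=3))
```

```text
2.35 [0.53083163 0.03413626 0.10963568] [-0.80492165  0.53746345 -0.58313221]
[0.07956348 0.21323112 7.56416717]
```

View pics/s1.png

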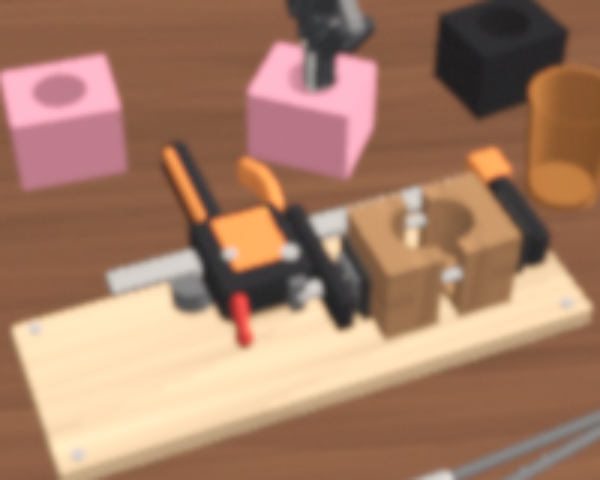

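>>> jog_arm([
  [0, 0.1, 2.5],
  [0, 0.1, 2.5],
  [0, 0, 2.5],
  [0, 0, 0],
  [0.5, 0, 0],
  [0.4, 0, 0],
  [0, 0, 0],
], roll=[0, 0, 0, 0, 0, 0, 0], fingers=[1, 1, 1, 1, 1, 1, 1])

```text
time: 2.98
tcp_pos: [0.5326, 0.0271, 0.0384]
tool_rot: [0.794, -0.608, 0.001, -0.001]
wrist_force: [0.2, 0.2, 0.6]
grip_width: -0.0002
```

```bash
cat > st.py <<'E'
from h import *
p=np.load("p.npy");o=observe();d=o["tcp_pos"]-np.r_[p[:2],0];c,s=np.cos(p[2]),np.sin(p[2])
print("t",o["time"],"jig mm",np.round(1000*np.array([c*d[0]+s*d[1],-s*d[0]+c*d[1],d[2]]),1),"F jig",np.round([c*o["wrist_force"][0]+s*o["wrist_force"][1],-s*o["wrist_force"][0]+c*o["wrist_force"][1],o["wrist_force"][2]],1))
E
python3 st.py
```

```text
t 2.9833 jig mm [-51.7  21.6  38.4] F jig [0.2 0.1 0.6]
```

>>> jog_arm([
  [0.5, 0, 0.2],
  [0.5, 0, 0],
  [0.3, 0, 0],
  [0, 0, 0],
  [0, 0, 0],
], roll=[0, 0, 0, 0, 0], fingers=[1, 1, 1, 1, 1])

```text
time: 3.4
tcp_pos: [0.5347, 0.0141, 0.034]
tool_rot: [0.793, -0.609, 0.0, 0.0]
wrist_force: [0.2, -0.6, 0.2]
grip_width: -0.0001
```

```bash
python3 st.py
```

```text
t 3.4 jig mm [-53.1   8.5  34. ] F jig [ 0.  -0.6  0.2]
```

>>> jog_arm([
  [0.4, 0, 0],
  [0.4, 0, 0],
  [0.4, 0, 0],
  [0, 0, 0],
  [0, 0, 0],
], roll=[0, 0, 0, 0, 0], fingers=[1, 1, 1, 1, 1])

```text
time: 3.82
tcp_pos: [0.5378, 0.0026, 0.0339]
tool_rot: [0.793, -0.609, 0.0, 0.0]
wrist_force: [-0.2, 0.4, 0.8]
grip_width: 0.0
```

```bash
python3 st.py
```

```text
t 3.8167 jig mm [-53.1  -3.4  33.9] F jig [-0.1  0.5  0.8]
```

>>> jog_arm([
  [0.4, 0, 0],
  [0.4, 0, 0],
  [0, 0, 0],
  [0, 0, 0],
], roll=[0, 0, 0, 0], fingers=[1, 1, 1, 1])

```text
time: 4.15
tcp_pos: [0.5399, -0.0051, 0.034]
tool_rot: [0.793, -0.609, 0.0, 0.0]
wrist_force: [0.3, 0.2, 0.0]
grip_width: 0.0001
```

Run:
```python
import st
from h import *
a=cv2.cvtColor(read_camera("top"),cv2.COLOR_RGB2BGR)[100:240,130:330]
cv2.imwrite("pics/t2.png",cv2.resize(a,None,fx=4,fy=4,interpolation=cv2.INTER_CUBIC))
```

```text
t 4.15 jig mm [-53.1 -11.5  34. ] F jig [0.3 0.1 0. ]
```

View pics/t2.png

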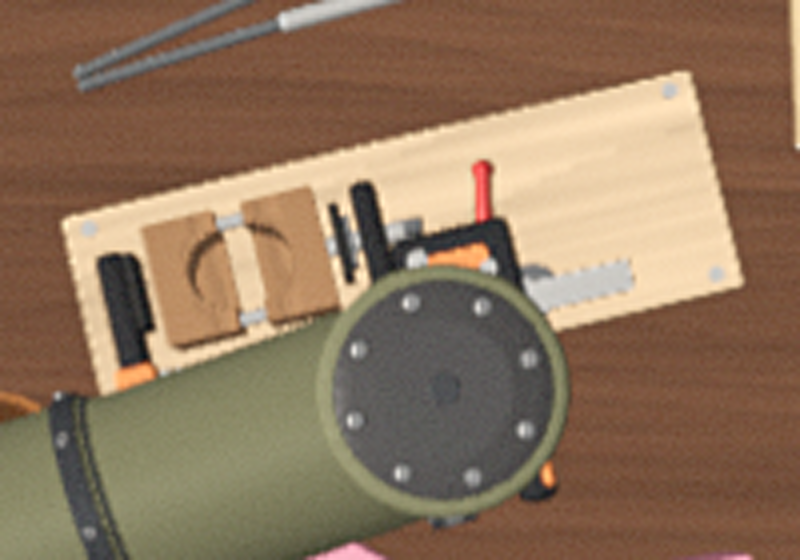

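Run:
```python
from h import *
a=cv2.cvtColor(read_camera("scene"),cv2.COLOR_RGB2BGR)[130:250,180:340]
cv2.imwrite("pics/s3.png",cv2.resize(a,None,fx=5,fy=5,interpolation=cv2.INTER_CUBIC))
o=observe();print(((proj("scene",o["tcp_pos"])-[180,130])*5).round(),((proj("scene",o["tcp_pos"]+[0,0,.025])-[180,130])*5).round())
```

```text
[[368. 342.]] [[368. 301.]]
```

View pics/s3.png

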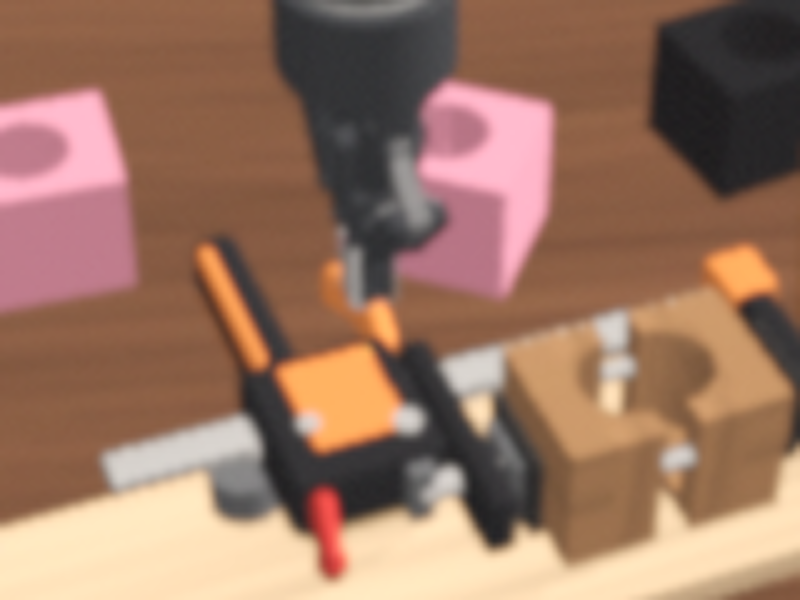

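Run:
```python
from h import *
w=np.array([.5308,.0341,.1096])
for dz in(0,.01,.02,.03): print(dz,proj("scene",w+[0,0,dz]).round(1))
p=np.load("p.npy")
for q in ([-50,-3,63],[-50,-15,63],[-50,-3,41],[-30,-3,63],[-79,-12,63],[-53,-11,63],[-53,-11,34],[-53,0,63],[-53,-22,63],[-122,-62,67],[-18,-62,67]): print(q,((proj("scene",jw(p,q)[0])-[180,130])*5).round())
```

```text
0 [[270.7 168.8]]
0.01 [[270.8 165.2]]
0.02 [[270.8 161.6]]
0.03 [[270.9 157.9]]
[-50, -3, 63] [[387. 294.]]
[-50, -15, 63] [[362. 301.]]
[-50, -3, 41] [[388. 330.]]
[-30, -3, 63] [[404. 323.]]
[-79, -12, 63] [[345. 259.]]
[-53, -11, 63] [[368. 294.]]
[-53, -11, 34] [[369. 342.]]
[-53, 0, 63] [[391. 288.]]
[-53, -22, 63] [[345. 300.]]
[-122, -62, 67] [[210. 221.]]
[-18, -62, 67] [[285. 368.]]
```

>>> jog_arm([
  [-1.0, 0, 0],
  [-1.2, 0, 0],
  [-1.2, 0, 0],
  [0, 0, 0.6],
  [0, 0, 0.8],
  [0, 0, 0.8],
  [0, 0, 0],
  [0, 0, 0],
], roll=[0, 0, 0, 0, 0, 0, 0, 0], fingers=[1, 1, 1, 1, 1, 1, 1, 1])

```text
time: 4.92
tcp_pos: [0.5303, 0.0277, 0.0108]
tool_rot: [0.793, -0.609, -0.0, 0.001]
wrist_force: [-0.2, 0.4, -0.3]
grip_width: 0.0
```

Run:
```python
import st
from h import *
a=cv2.cvtColor(read_camera("scene"),cv2.COLOR_RGB2BGR)[130:250,180:340]
cv2.imwrite("pics/s4.png",cv2.resize(a,None,fx=5,fy=5,interpolation=cv2.INTER_CUBIC))
o=observe();print(((proj("scene",o["tcp_pos"])-[180,130])*5).round(),((proj("scene",o["tcp_pos"]+[0,0,.025])-[180,130])*5).round())
```

```text
t 4.9167 jig mm [-53.8  22.7  10.8] F jig [-0.1  0.4 -0.3]
[[437. 358.]] [[437. 319.]]
```

View pics/s4.png

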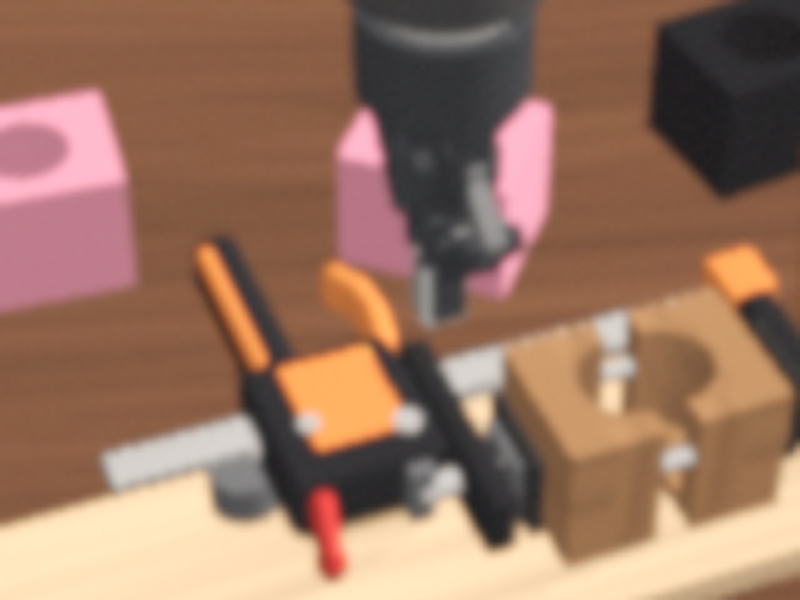

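>>> jog_arm([
  [0.6, 0, 0],
  [0.6, 0, 0],
  [0.6, 0, 0],
  [0.4, 0, 0],
  [0, 0, 0],
  [0, 0, 0],
], roll=[0, 0, 0, 0, 0, 0], fingers=[1, 1, 1, 1, 1, 1])

```text
time: 5.47
tcp_pos: [0.5367, 0.0065, 0.012]
tool_rot: [0.793, -0.609, -0.0, -0.0]
wrist_force: [-0.9, 2.2, 1.4]
grip_width: -0.0001
```

```bash
python3 st.py
```

```text
t 5.4667 jig mm [-53.1   0.6  12. ] F jig [-0.3  2.4  1.4]
```

>>> jog_arm([
  [0.6, 0, 0],
  [0.6, 0, 0],
  [0.6, 0, 0],
  [0, 0, 0],
  [0, 0, 0],
], roll=[0, 0, 0, 0, 0], fingers=[1, 1, 1, 1, 1])

```text
time: 5.88
tcp_pos: [0.5405, -0.0106, 0.0116]
tool_rot: [0.793, -0.609, -0.001, 0.0]
wrist_force: [-5.6, 3.3, 1.5]
grip_width: 0.0
```

```bash
python3 st.py
```

```text
t 5.8833 jig mm [-53.9 -16.9  11.6] F jig [-4.6  4.7  1.5]
```

>>> jog_arm([
  [0.3, 0, 0],
  [0.3, 0, 0],
  [0, 0, 0],
  [0, 0, 0],
], roll=[0, 0, 0, 0], fingers=[1, 1, 1, 1])

```text
time: 6.22
tcp_pos: [0.5422, -0.0162, 0.0116]
tool_rot: [0.793, -0.609, -0.001, 0.0]
wrist_force: [-4.9, 2.7, 1.0]
grip_width: -0.0002
```

```bash
python3 st.py
```

```text
t 6.2167 jig mm [-53.7 -22.8  11.6] F jig [-4.   3.9  1. ]
```

>>> jog_arm([
  [0.3, 0.0, 0],
  [0, 0, 0],
  [0, 0, 0],
], roll=[0, 0, 0], fingers=[1, 1, 1])

```text
time: 6.47
tcp_pos: [0.5431, -0.0189, 0.0116]
tool_rot: [0.793, -0.609, -0.001, 0.0]
wrist_force: [-4.8, 3.4, 1.2]
grip_width: 0.0
```

```bash
python3 st.py
```

```text
t 6.4667 jig mm [-53.5 -25.6  11.6] F jig [-3.8  4.6  1.2]
```

>>> jog_arm([
  [0.3, 0.0, 0],
  [0, 0, 0],
  [0, 0, 0],
], roll=[0, 0, 0], fingers=[1, 1, 1])

```text
time: 6.72
tcp_pos: [0.5435, -0.0198, 0.0115]
tool_rot: [0.794, -0.608, -0.002, -0.001]
wrist_force: [-8.6, 11.2, 4.1]
grip_width: 0.0003
```

```bash
python3 st.py
```

```text
t 6.7167 jig mm [-53.4 -26.6  11.5] F jig [-5.4 13.1  4.1]
```

>>> jog_arm([
  [-1.1, 0, 0],
  [-1.1, 0, 0],
  [-1.2, 0, 0],
  [0, 0, 0],
  [0, 0, 0],
  [1.2, 0, 0],
  [1.1, 0, 0],
  [0.8, 0, 0],
  [0.3, 0, 0],
  [0, 0, 0],
  [0, 0, 0],
], roll=[0, 0, 0, 0, 0, 0, 0, 0, 0, 0, 0], fingers=[1, 1, 1, 1, 1, 1, 1, 1, 1, 1, 1])

```text
time: 7.63
tcp_pos: [0.5437, -0.0197, 0.0117]
tool_rot: [0.793, -0.609, -0.002, -0.001]
wrist_force: [-8.1, 14.0, 3.6]
grip_width: 0.0001
```

```bash
python3 st.py;  python3 - <<'E'
from h import *
a=cv2.cvtColor(read_camera("top"),cv2.COLOR_RGB2BGR)[130:200,140:240]
cv2.imwrite("pics/t5.png",cv2.resize(a,None,fx=8,fy=8,interpolation=cv2.INTER_CUBIC))
E
```

```text
t 7.6333 jig mm [-53.2 -26.5  11.7] F jig [-4.2 15.6  3.6]
```

View pics/t5.png

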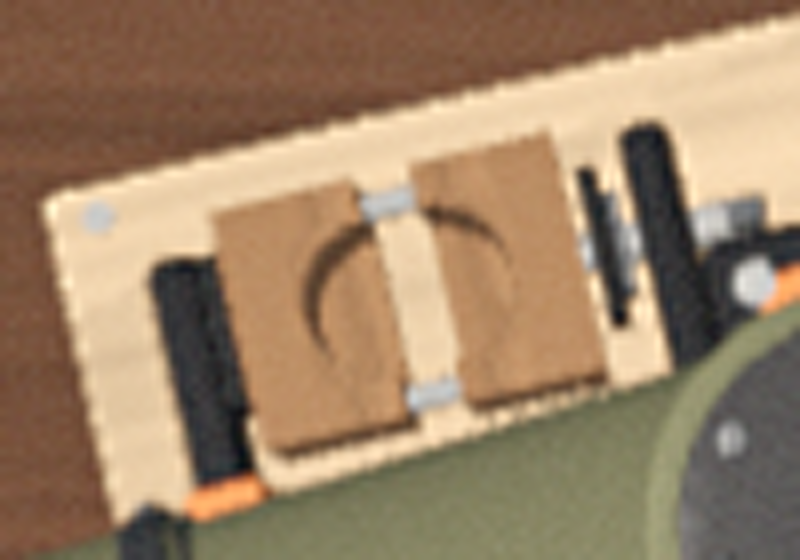

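>>> jog_arm([
  [-1.1, 0, 0],
  [-1.1, 0, 0],
  [-1.2, 0, 0],
  [0, 0, 0],
  [0, 0, 0],
  [1.2, 0, 0],
  [1.1, 0, 0],
  [0.8, 0, 0],
  [0.3, 0, 0],
  [0, 0, 0],
  [0, 0, 0],
], roll=[0, 0, 0, 0, 0, 0, 0, 0, 0, 0, 0], fingers=[1, 1, 1, 1, 1, 1, 1, 1, 1, 1, 1])

```text
time: 8.6
tcp_pos: [0.5435, -0.0198, 0.0116]
tool_rot: [0.793, -0.609, -0.002, -0.001]
wrist_force: [-8.1, 12.9, 3.6]
grip_width: -0.0002
```

```bash
python3 st.py
```

```text
t 8.6 jig mm [-53.4 -26.6  11.6] F jig [-4.5 14.5  3.6]
```

>>> jog_arm([
  [-1.1, 0, 0],
  [-1.1, 0, 0],
  [-1.2, 0, 0],
  [0, 0, 0],
  [0, 0, 0],
  [1.2, 0, 0],
  [1.1, 0, 0],
  [0.8, 0, 0],
  [0.3, 0, 0],
  [0, 0, 0],
  [0, 0, 0],
], roll=[0, 0, 0, 0, 0, 0, 0, 0, 0, 0, 0], fingers=[1, 1, 1, 1, 1, 1, 1, 1, 1, 1, 1])

```text
time: 9.52
tcp_pos: [0.5435, -0.0198, 0.0115]
tool_rot: [0.793, -0.609, -0.002, -0.001]
wrist_force: [-7.4, 13.5, 4.1]
grip_width: -0.0002
```

```bash
python3 st.py
```

```text
t 9.5167 jig mm [-53.4 -26.6  11.5] F jig [-3.6 15.   4.1]
```

>>> jog_arm([
  [-1.1, 0, 0],
  [-1.1, 0, 0],
  [-1.2, 0, 0],
  [0, 0, 0],
  [0, 0, 0],
  [1.2, 0, 0],
  [1.1, 0, 0],
  [0.4, 0, 0],
  [0, 0, 0],
  [0, 0, 0],
], roll=[0, 0, 0, 0, 0, 0, 0, 0, 0, 0], fingers=[1, 1, 1, 1, 1, 1, 1, 1, 1, 1])

```text
time: 10.35
tcp_pos: [0.5418, -0.0152, 0.0116]
tool_rot: [0.793, -0.609, -0.001, 0.0]
wrist_force: [-5.5, 6.0, 2.6]
grip_width: 0.0001
```

```bash
python3 st.py
```

```text
t 10.35 jig mm [-53.8 -21.7  11.6] F jig [-3.8  7.2  2.6]
```

>>> jog_arm([
  [0.3, 0, 0],
  [0.4, 0, 0],
  [0, 0, 0],
], roll=[0, 0, 0], fingers=[1, 1, 1])

```text
time: 10.6
tcp_pos: [0.5435, -0.0198, 0.0115]
tool_rot: [0.793, -0.609, -0.002, -0.001]
wrist_force: [-8.2, 14.1, 3.5]
grip_width: 0.0002
```

```bash
python3 st.py;  python3 - <<'E'
from h import *
a=cv2.cvtColor(read_camera("top"),cv2.COLOR_RGB2BGR)[130:200,140:240]
cv2.imwrite("pics/t6.png",cv2.resize(a,None,fx=8,fy=8,interpolation=cv2.INTER_CUBIC))
E
```

```text
t 10.6 jig mm [-53.4 -26.6  11.5] F jig [-4.3 15.8  3.5]
```

View pics/t6.png

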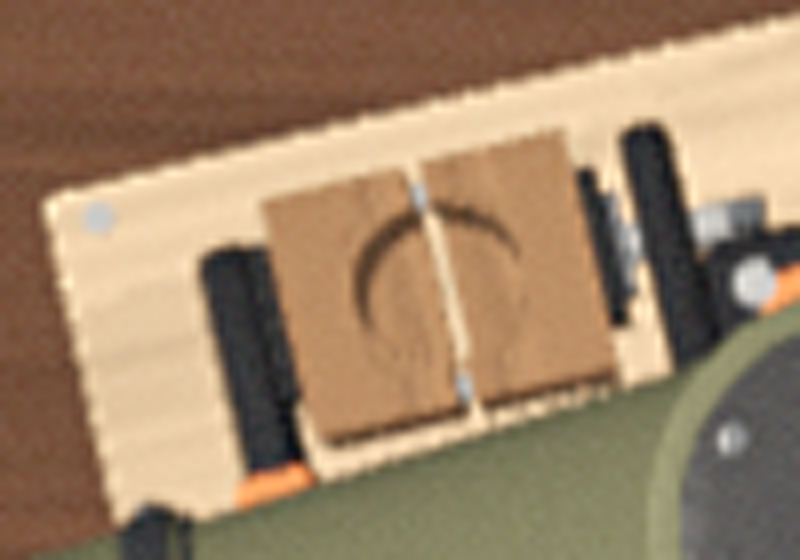

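>>> jog_arm([
  [-1.1, 0, 0],
  [-1.1, 0, 0],
  [-1.2, 0, 0],
  [0, 0, 0],
  [0, 0, 0],
  [0.9, 0, 0],
  [0.9, 0, 0],
  [0.5, 0, 0],
  [0.2, 0, 0],
  [0, 0, 0],
  [0, 0, 0],
], roll=[0, 0, 0, 0, 0, 0, 0, 0, 0, 0, 0], fingers=[1, 1, 1, 1, 1, 1, 1, 1, 1, 1, 1])

```text
time: 11.57
tcp_pos: [0.5412, -0.013, 0.0115]
tool_rot: [0.793, -0.609, -0.001, 0.0]
wrist_force: [-6.9, 6.9, 2.1]
grip_width: -0.0002
```

```bash
python3 st.py
```

```text
t 11.5667 jig mm [-53.8 -19.4  11.5] F jig [-4.9  8.5  2.1]
```

>>> jog_arm([
  [0.15, 0, 0],
  [0, 0, 0],
  [0, 0, 0],
], roll=[0, 0, 0], fingers=[1, 1, 1])

```text
time: 11.82
tcp_pos: [0.5416, -0.0144, 0.0115]
tool_rot: [0.793, -0.609, -0.001, 0.0]
wrist_force: [-6.1, 7.3, 2.2]
grip_width: 0.0002
```

```bash
python3 st.py
```

```text
t 11.8167 jig mm [-53.8 -20.8  11.5] F jig [-4.   8.6  2.2]
```

>>> jog_arm([
  [0.15, 0, 0],
  [0, 0, 0],
  [0, 0, 0],
], roll=[0, 0, 0], fingers=[1, 1, 1])

```text
time: 12.07
tcp_pos: [0.5421, -0.0158, 0.0115]
tool_rot: [0.793, -0.609, -0.001, 0.0]
wrist_force: [-6.0, 7.5, 1.5]
grip_width: 0.0002
```

```bash
python3 st.py
```

```text
t 12.0667 jig mm [-53.7 -22.3  11.5] F jig [-3.9  8.8  1.5]
```

>>> jog_arm([
  [0.12, 0, 0],
  [0, 0, 0],
  [0, 0, 0],
], roll=[0, 0, 0], fingers=[1, 1, 1])

```text
time: 12.32
tcp_pos: [0.5424, -0.0169, 0.0116]
tool_rot: [0.793, -0.609, -0.001, -0.0]
wrist_force: [-4.8, 8.1, 2.3]
grip_width: 0.0
```

```bash
python3 st.py
```

```text
t 12.3167 jig mm [-53.7 -23.5  11.6] F jig [-2.6  9.   2.3]
```

>>> jog_arm([
  [0.12, 0, 0],
  [0, 0, 0],
  [0, 0, 0],
], roll=[0, 0, 0], fingers=[1, 1, 1])

```text
time: 12.57
tcp_pos: [0.5427, -0.0177, 0.0116]
tool_rot: [0.793, -0.609, -0.001, -0.0]
wrist_force: [-5.5, 9.2, 3.1]
grip_width: 0.0
```

```bash
python3 st.py
```

```text
t 12.5667 jig mm [-53.6 -24.3  11.6] F jig [-3.  10.3  3.1]
```

>>> jog_arm([
  [0.1, 0, 0],
  [0, 0, 0],
  [0, 0, 0],
], roll=[0, 0, 0], fingers=[1, 1, 1])

```text
time: 12.82
tcp_pos: [0.5429, -0.0183, 0.0115]
tool_rot: [0.793, -0.609, -0.002, -0.001]
wrist_force: [-5.8, 10.4, 3.0]
grip_width: -0.0002
```

```bash
python3 st.py
```

```text
t 12.8167 jig mm [-53.5 -24.9  11.5] F jig [-2.9 11.5  3. ]
```

Run:
```python
from h import *
a=cv2.cvtColor(read_camera("top"),cv2.COLOR_RGB2BGR)[130:200,140:240]
cv2.imwrite("pics/t7.png",cv2.resize(a,None,fx=8,fy=8,interpolation=cv2.INTER_CUBIC))
```

```text
(no output)
```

View pics/t7.png

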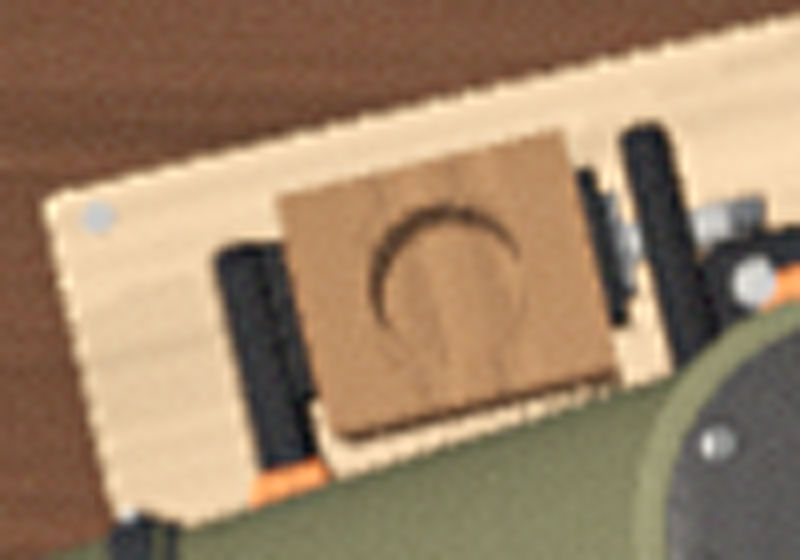

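>>> jog_arm([
  [0.1, 0, 0],
  [0, 0, 0],
  [0, 0, 0],
  [0, 0, 0],
], roll=[0, 0, 0, 0], fingers=[1, 1, 1, 1])

```text
time: 13.2
tcp_pos: [0.5431, -0.0188, 0.0115]
tool_rot: [0.793, -0.609, -0.002, -0.001]
wrist_force: [-6.6, 12.0, 2.7]
grip_width: -0.0001
```

```bash
python3 st.py
```

```text
t 13.2 jig mm [-53.5 -25.5  11.5] F jig [-3.3 13.3  2.7]
```

>>> jog_arm([
  [0.07, 0, 0],
  [0, 0, 0],
  [0, 0, 0],
  [0, 0, 0],
], roll=[0, 0, 0, 0], fingers=[1, 1, 1, 1])

```text
time: 13.53
tcp_pos: [0.5433, -0.0192, 0.0115]
tool_rot: [0.793, -0.609, -0.002, -0.001]
wrist_force: [-7.9, 12.0, 4.7]
grip_width: -0.0002
```

```bash
python3 st.py
```

```text
t 13.5333 jig mm [-53.4 -25.9  11.5] F jig [-4.6 13.6  4.7]
```

>>> jog_arm([
  [-1.1, 0, 0],
  [-1.1, 0, 0],
  [-1.3, 0, 0],
  [0, 0, -2.0],
  [0, 0, -3.0],
  [0, 0, -3.5],
  [0, 0, -2.0],
  [0, 0, 0],
  [0, 0, 0],
], roll=[0, 0, 0, 0, 0, 0, 0, 0, 0], fingers=[1, 1, 1, 1, 1, 1, 1, 1, 1])

```text
time: 14.28
tcp_pos: [0.5362, 0.0123, 0.1185]
tool_rot: [0.793, -0.609, 0.001, -0.001]
wrist_force: [-0.6, -0.7, -0.2]
grip_width: 0.0001
```

```bash
python3 st.py; python3 -c "
from h import *
p=np.load('p.npy');print(totool(p,[74,-115,115]),totool(p,[74,-115,16]))"
```

```text
t 14.2833 jig mm [-52.1   6.4 118.5] F jig [-0.8 -0.6 -0.2]
[ 12.13638335 -12.61405704   0.39952418] [ 12.13157572 -12.58042537  10.29946588]
```

>>> jog_arm([
  [2.4, -2.52, 0],
  [2.4, -2.52, 0],
  [2.4, -2.52, 0],
  [2.4, -2.52, 0],
  [2.5, -2.52, 0],
  [0, 0, 0],
  [0, 0, 0],
  [0, 0, 3.5],
  [0, 0, 3.0],
  [0, 0, 2.0],
  [0, 0, 0],
  [0, 0, 0],
  [0, 0, 0],
], roll=[0, 0, 0, 0, 0, 0, 0, 0, 0, 0, 0, 0, 0], fingers=[1, 1, 1, 1, 1, 1, 1, 1, 1, 1, 1, 1, 1])

```text
time: 15.37
tcp_pos: [0.689, -0.0718, 0.0345]
tool_rot: [0.793, -0.609, 0.001, -0.001]
wrist_force: [0.1, 0.4, 1.2]
grip_width: 0.0002
```

```bash
python3 st.py
```

```text
t 15.3667 jig mm [  73.7 -114.4   34.5] F jig [0.2 0.3 1.2]
```

>>> jog_arm([
  [0, 0, 0.8],
  [0, 0, 0.8],
  [0, 0, 0],
  [0, 0, 0],
  [-0.8, 0, 0],
  [-0.8, 0, 0],
  [-0.8, 0, 0],
  [0, 0, 0],
  [0, 0, 0],
], roll=[0, 0, 0, 0, 0, 0, 0, 0, 0], fingers=[1, 1, 1, 1, 1, 1, 1, 1, 1])

```text
time: 16.12
tcp_pos: [0.682, -0.0479, 0.0164]
tool_rot: [0.794, -0.608, 0.0, -0.0]
wrist_force: [0.6, -0.3, -0.8]
grip_width: -0.0002
```

```bash
python3 st.py
```

```text
t 16.1167 jig mm [ 73.2 -89.5  16.4] F jig [ 0.5 -0.4 -0.8]
```

>>> jog_arm([
  [-0.4, 0, 0],
  [-0.4, 0, 0],
  [0, 0, 0],
  [0, 0, 0],
], roll=[0, 0, 0, 0], fingers=[1, 1, 1, 1])

```text
time: 16.45
tcp_pos: [0.68, -0.0408, 0.0161]
tool_rot: [0.793, -0.609, 0.0, -0.0]
wrist_force: [1.9, -0.8, 1.2]
grip_width: 0.0003
```

```bash
python3 st.py
```

```text
t 16.45 jig mm [ 73.1 -82.1  16.1] F jig [ 1.6 -1.3  1.2]
```

>>> jog_arm([
  [-0.4, 0, 0],
  [-0.4, 0, 0],
  [-0.2, 0, 0],
  [0, 0, 0],
  [0, 0, 0],
], roll=[0, 0, 0, 0, 0], fingers=[1, 1, 1, 1, 1])

```text
time: 16.87
tcp_pos: [0.6779, -0.0337, 0.0162]
tool_rot: [0.793, -0.609, 0.002, 0.001]
wrist_force: [4.1, -9.5, -1.9]
grip_width: -0.0
```

```bash
python3 st.py
```

```text
t 16.8667 jig mm [ 72.8 -74.7  16.2] F jig [  1.5 -10.3  -1.9]
```

>>> jog_arm([
  [-0.2, 0, 0],
  [0, 0, 0],
  [0, 0, 0],
  [0, 0, 0],
  [0, 0, 0],
], roll=[0, 0, 0, 0, 0], fingers=[1, 1, 1, 1, 1])

```text
time: 17.28
tcp_pos: [0.6777, -0.0335, 0.0163]
tool_rot: [0.793, -0.61, 0.002, 0.002]
wrist_force: [7.6, -15.1, -2.6]
grip_width: -0.0002
```

```bash
python3 st.py
```

```text
t 17.2833 jig mm [ 72.8 -74.5  16.3] F jig [  3.5 -16.5  -2.6]
```

>>> jog_arm([
  [0.15, 0, 0],
  [0, 0, 0],
  [0, 0, 0],
  [0, 0, 0],
  [0, 0, 0],
  [0, 0, 0],
  [0, 0, 0],
  [0, 0, 0],
], roll=[0, 0, 0, 0, 0, 0, 0, 0], fingers=[1, 1, 1, 1, 1, 1, 1, 1])

```text
time: 17.95
tcp_pos: [0.6778, -0.0336, 0.0162]
tool_rot: [0.793, -0.609, 0.002, 0.001]
wrist_force: [6.0, -11.6, -1.6]
grip_width: 0.0001
```

```bash
python3 st.py
python3 - <<'E'
from h import *
p=np.load("p.npy")
A=cv2.imread("pics/scene0.png");B=cv2.cvtColor(read_camera("scene"),cv2.COLOR_RGB2BGR);cv2.imwrite("pics/s8.png",B)
T=cv2.imread("pics/top0.png");U=cv2.cvtColor(read_camera("top"),cv2.COLOR_RGB2BGR);cv2.imwrite("pics/t8.png",U)
# moving jaw's orange end: compare centroid with the start picture
for a,b,r in((A,B,(175,200,315,340)),(T,U,(185,208,150,180))):
    for i in(a,b):
        h=cv2.cvtColor(i[r[0]:r[1],r[2]:r[3]],cv2.COLOR_BGR2HSV);m=cv2.inRange(h,(8,150,190),(18,255,255));ys,xs=np.nonzero(m);print(len(xs),xs.mean()+r[2] if len(xs) else None,ys.mean()+r[0] if len(xs) else None)
E
```

```text
t 17.95 jig mm [ 72.8 -74.6  16.2] F jig [  2.8 -12.8  -1.6]
116 327.7931034482759 184.1293103448276
116 327.7758620689655 183.98275862068965
32 165.8125 196.78125
0 None None
```

>>> jog_arm([
  [0.8, 0, 0],
  [1.2, 0, 0],
  [1.5, 0, 0],
  [1.0, 0, 0],
  [0, 0, -1.0],
  [0, 0, -3.0],
  [0, 0, -4.0],
  [0, 0, -4.0],
  [0, 0, -2.0],
  [0, 0, 0],
  [4.0, 0, 0],
  [4.0, 0, 0],
  [4.0, 0, 0],
  [3.0, 0, 0],
  [0, 0, 0],
  [0, 0, 0],
  [0, 0, 0],
], roll=[0, 0, 0, 0, 0, 0, 0, 0, 0, 0, 0, 0, 0, 0, 0, 0, 0], fingers=[1, 1, 1, 1, 1, 1, 1, 1, 1, 1, 1, 1, 1, 1, 1, 1, 1])

```text
time: 19.47
tcp_pos: [0.7276, -0.2191, 0.1558]
tool_rot: [0.793, -0.609, -0.0, -0.0]
wrist_force: [-0.3, -0.1, -0.8]
grip_width: 0.0001
```

```bash
python3 st.py
python3 - <<'E'
from h import *
t=cv2.cvtColor(read_camera("top"),cv2.COLOR_RGB2BGR)[100:240,130:330]
s=cv2.cvtColor(read_camera("scene"),cv2.COLOR_RGB2BGR)[160:290,165:365]
cv2.imwrite("pics/f.png",np.vstack([cv2.resize(t,None,fx=2.1,fy=2.1,interpolation=cv2.INTER_CUBIC),cv2.resize(s,None,fx=2.1,fy=2.1,interpolation=cv2.INTER_CUBIC)]))
E
```

```text
t 19.4667 jig mm [  73.  -266.6  155.8] F jig [-0.3  0.  -0.8]
```

View pics/f.png

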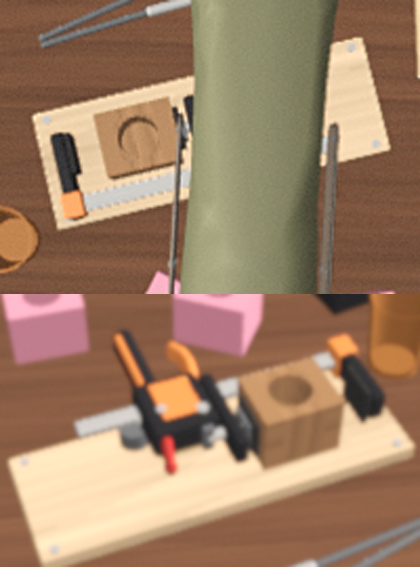

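The last picture shows the mould closed and upright at the fixed jaw, and the jaw back at its start position. The trigger and release are at rest and the tumbler and jacks have not moved. Nothing touches the arm.

```bash
python3 -c "
from plant import *
print(finish_job())"
```

```text
the job is handed in; nothing more can be done
None
```

I closed the mould with six trigger strokes, released the clamp and handed the job in at about 19.5 s. No verdict was reported.

- **Closing:** The first five strokes went to the trigger's end stop. On the sixth the push went solid just short of the stop, rising from about 9 N to 13.6 N, and I pushed no harder after that. The top picture then showed no gap between the halves.
- **Release:** I pressed the red lever to its stop and held it there for about a second. I pushed it to 16.5 N, more than needed, before easing to about 13 N. In the scene picture the jaw's orange end was back within 0.2 px of its starting position.
- **Final state:** The last pictures showed the mould closed and upright at the fixed jaw, and the trigger and release at rest. The tumbler and jacks looked unmoved. The wrist force was about 0 N with the arm clear.

- **Disagreement with the data given:** The closed fingertips sat about 20 mm higher than the reported TCP. My first approach passed over the trigger without touching it; I found this in the pictures and lowered the tool to suit.
- **Not checked:** I did not re-measure the paddle at the end; the arm was never near it. I judged the mould gap from pictures and force only, and did not confirm it to the millimetre.

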